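# Switch the vial sorter to its other chute and feed the waiting vials

## Robot

A 6-joint arm with a two-finger parallel gripper is mounted at the origin on the work surface. World frame = base frame: x ahead of the robot, y to its left, z up, the work surface at z = 0. Lengths are in mm, angles in rad, forces in N, time in s.
With the tool pointing down it reaches from about 300 to 775 mm from the base axis. Payload 14.6 kg.
Tool frame: the origin (TCP) lies at the very end of the fingers, on their centre line; the grasp point (between the pads) lies r.grip_point_offset behind it (r.grip_point_offset is the distance from the TCP to the grasp point, in mm); z points along the fingers, y is the line along which they close (so a half turn about z gives the same grasp; the last joint's range is limited). The gripper opens to 94 mm and grips with 3 to 60 N. Pads are 16 mm wide; open, the fingers measure 119 mm over their backs; the gripper's body (75 mm by 177 mm) begins 78 mm behind the grasp point.
Start: joints at [-1.237, 0.3, 1.521, -0, 1.321, -0.067], TCP at [214.578, -506.405, 205.446] pointing down, gripper open.
Joint ranges: [-3.03, 3.03], [-0.79, 2.21], [0.23, 2.52], [-1.04, 4.18], [0, 3.07], [-2.55, 2.55]. Speed limits (rad/s): [2.22, 2.22, 2.57, 3.14, 3.14, 3.14].

## Interface

Orientations are given as a unit quaternion [x, y, z, w].
In Python, from rig import observe, optics, order, r gives the robot as it stands. The module is installed in compiled form; this text tells all that it offers.
- The arm moves only by the tool carry_out, never from a script. Its argument "motion" is a list of rows, each a list of 5 numbers: the finger opening in mm, from 0 to 94, then the shift along the tool's x, y, z in mm, then the turn about the tool's z in rad. A call has 1 to 20 rows; each row is the pose to reach, as a shift and turn from the pose commanded when the call began, along the tool's axes at that moment; what a row does not reach only later rows make up. A row lasts 1/10 s, in which the tool goes at most 50 mm and 8.59 degrees, less where a joint would pass 70% of its speed; a pose out of reach is approached as far as the arm can. A call with a gripper value outside its range is refused whole. The fingers move at their own pace and stop on an object; "grip_force" is the grip in N (left out, the last holds). Time passes only in rows, so rows that repeat a pose let the fingers close. It gives the time, the measured TCP pose, the force, the opening and the grip force at its end, in the units of the state.
- observe(): the state, without advancing time (a new reading comes with each control period).
- optics.grab_frame(name): name is "scene" or "top"; returns a dict with "img" (420x560x3 uint8, red, green, blue), "mtx" (3x3 intrinsics, pixels), "distortion" ([k1, k2, p1, p2, k3] as OpenCV has them; the pictures are not rectified), "R" (3x3) and "t" (3): a world point X has camera coordinates R X + t. Camera axes: x right, y down, z forward; pixel columns grow to the right and rows downward; lengths in mm; the calibration is good to about 2 mm. A picture is of the moment at which its call begins. There is no depth.
- order.finish_job(): hands the job in; it is judged then, once.
The state is a dict: "time": time; "joint_positions": joint angles; "qvel": joint speeds; "effort": joint torques, N m; "tool_pos": TCP position; "ee_rot": TCP orientation; "contact_force": force on the tool from outside, world axes, zero at the start; "moment": the same for the moment, N m; "grip_width": finger opening in mm; "grasp_force": force on a finger pad.
Only numpy, scipy, OpenCV 4.12 (cv2) and the standard library are available. Lean on these libraries where they do the work, as an engineer would, in place of code of your own. Each camera call takes 0.05 s, during which the arm holds its last target. There are 200 camera calls.

## Task

The seesaw gate of the vial sorter is tipped to one side. With the fingertips, first press down the tab at its raised end so that the gate rocks over and stays tipped the other way, then push the two vials lying in the feed channel along it until both drop onto the gate and roll down that other chute into its tray. Only touch and push: do not lift or carry the vials, and leave everything else on the table where it stands.

Things in the scene. Friction and masses are not known exactly. Their poses are not given: they have to be found in the camera images.
- sorter: the vial sorter, a fixed stand. Origin on the table (z 0) under the middle of the seesaw gate; x axis along the feed channel, away from the robot; y to the left; z up. Seen from the robot: first the level feed channel, beyond its mouth the gate (x -44 to 44 mm, y -88 to 88 mm, floor 110 mm high at the pivot), and left and right of the gate a chute and a tray
- gate (a joint): seesaw gate, 176 mm grey plate rocking about the sorter's x axis, pivot 110 mm high. +0.3 rad (stop): left (+y) end up, vials roll right; -0.3 (stop): right end up, vials roll left. A round steel weight on its far edge (top 81 mm above the pivot) makes it flop to the stop of its side of level (0). Starts at either stop; a light press (1 to 3 N) on the raised tab rocks it; past level it falls over by itself
- left_tab (a point): press tab of the gate's left end: flat plate 24 mm wide (y), 4 mm thick, sticking out 42 mm from the gate towards the robot. Point: on its top face, 70 mm to the robot's side of the gate's middle (16 mm from the tab's free end), 76 mm left of the pivot; about 22 mm above pivot height when raised, 22 mm below it when lowered
- right_tab (a point): top face of the gate's right press tab: mirror image of left_tab, 76 mm right of the pivot
- channel_mouth (a point): middle of the feed channel's floor at its mouth (x -44 mm, 120 mm high), where vials drop 10 mm onto the gate. The channel is a level groove, 150 mm long from here back towards the robot, open at both ends and on top, 26 mm wide between two rails 7 mm tall and 6.5 mm thick
- vial_1: front vial (nearer the gate): amber vial with white cap, 22 mm across, 50 mm long, about 25 g, lying in the feed channel along it. Origin: on its axis, middle of its length (131 mm high in the channel); x axis along the vial, cap end +x. Slides easily along the channel; on the tilted gate it rolls off by itself
- vial_2: rear vial (nearer the robot): same as vial_1, lying behind it with a gap of a few millimetres; pushing it along also pushes vial_1
- left_tray (a point): middle of the left tray's inner floor (18 mm high, 228 mm left of the sorter's middle). The tray is 110 x 115 mm with its rim 46 mm high; an open chute, 84 mm wide, slopes into it from the gate's left end
- right_tray (a point): middle of the right tray's inner floor: mirror image of left_tray, at the sorter's -y side
- spare_vial: small amber vial with a white cap, like the two others (22 mm across, 50 mm tall) but STANDING on the table beside the feed channel; not part of the job. Origin: centre of its underside
- jar: small lidded jar, 48 mm across, 65 mm tall, standing beside the feed channel; bystander. Origin: centre of its underside
- beaker: open glass beaker, 56 mm across, 70 mm tall, standing beside the feed channel; bystander. Origin: centre of its underside
- tube_rack: red tube rack full of white tubes, 127 x 86 mm, 59 mm tall; bystander. Origin: centre of its underside
- tip_box: white and orange pipette-tip box, 82 x 118 mm, 64 mm tall; bystander. Origin: centre of its underside
- wash_bottle: white plastic bottle with blue cap, 70 mm across, 170 mm tall; bystander. Origin: centre of its underside
- pipette: hand pipette lying on the table, 230 mm long, 22 mm thick; bystander. Origin: on the table under the shaft, x axis along the pipette

How it is judged:
By the outcome, as a careful person would: the job done as asked, in the order asked, and still so for the second after the job is handed in, with the robot touching nothing.
It also fails if it takes over 48 s, if anything falls off the work surface, if the arm or the gripper's body presses on something with over 40 N, if the wrist force passes 120 N, or if a joint passes its speed limit or range.

## Working session

There is one attempt and no reset: what is moved stays moved. The work goes in short steps, Python scripts to look and compute and a tool call to move; the robot and the scene stay as the last step left them, time stands still between calls to the robot, and variables do not carry over. Pictures are saved under pics/ and viewed, at most 10 in all, crops included, and the job is handed in when it is done.

Besides the shell and the picture viewer there is one more tool, called by a JSON object that holds its "fn" and its "kwargs", one argument or row to a line. carry_out: Moves the arm, as the interface text tells. Its arguments: {"type":"object","properties":{"motion":{"type":"array"},"grip_force":{"type":"number"}},"required":["motion"]}

```bash
mkdir -p pics
python3 - <<'E'
from rig import observe, optics, order, r
import cv2,numpy as np,pickle
s=observe();print({k:np.round(v,3) for k,v in s.items()}, r.grip_point_offset)
for n in("scene","top"):
    f=optics.grab_frame(n);pickle.dump(f,open(n+".pkl","wb"));cv2.imwrite(f"pics/{n}0.png",cv2.resize(f["img"][:,:,::-1],(784,588),interpolation=cv2.INTER_CUBIC))
    print(n,-f["R"].T@f["t"])
E
```

```text
{'time': np.float64(0.0), 'joint_positions': array([-1.237,  0.3  ,  1.522, -0.   ,  1.321, -0.067]), 'qvel': array([-0.   , -0.002, -0.001, -0.001, -0.001, -0.   ]), 'effort': array([ 1.0000e-03, -5.3181e+01, -3.5273e+01,  7.1000e-02,  2.4000e-02,
       -0.0000e+00]), 'tool_pos': array([ 214.483, -506.154,  204.869]), 'ee_rot': array([ 0.98 ,  0.199, -0.   , -0.001]), 'contact_force': array([ 0.419, -0.967, -0.839]), 'moment': array([-0.026, -0.024,  0.026]), 'grasp_force': np.float64(0.0), 'grip_width': np.float64(93.693)} 18.8
scene [ 906.90938221 -641.00246243 1284.69795484]
top [ 238.97528868   -2.6158051  1417.75423186]
```

View pics/scene0.png

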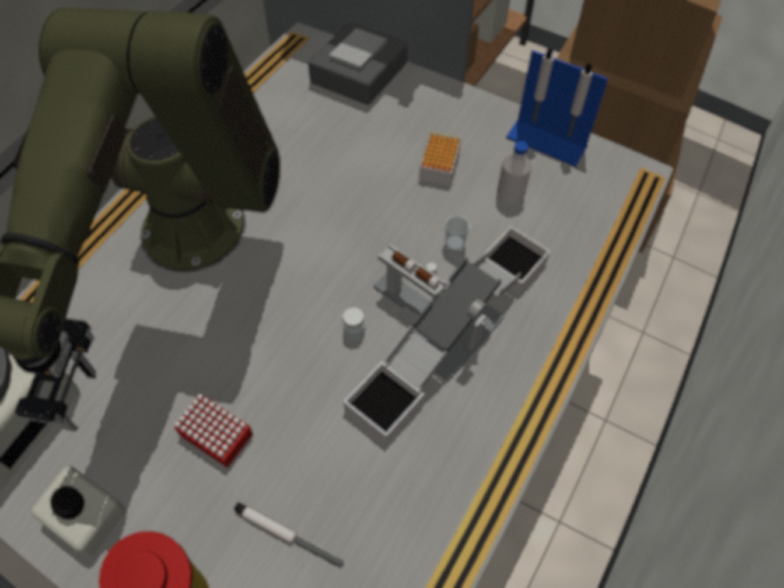

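View pics/top0.png

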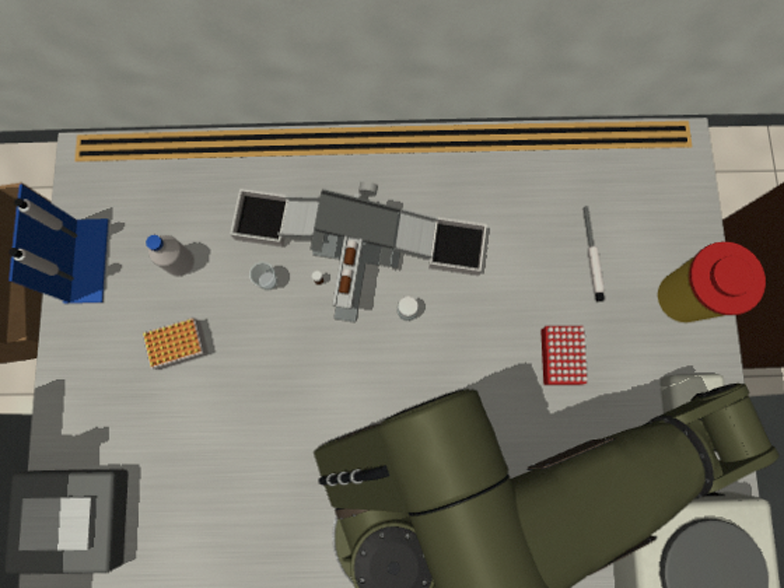

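The scene shows the feed channel around (410,270) with the vials in it, and the gate at (458,305). In the top view the vials are at (349,257) and (344,285), the weight at (368,188), and the trays at (262,216) and (459,246). Next I'll zoom in on both views.

Run:
```python
import cv2,numpy as np,pickle
t=pickle.load(open("top.pkl","rb"))["img"][125:235,160:355];s=pickle.load(open("scene.pkl","rb"))["img"][155:320,235:400]
cv2.imwrite("pics/t1.png",cv2.resize(t[:,:,::-1],None,fx=4,fy=4,interpolation=cv2.INTER_CUBIC))
cv2.imwrite("pics/s1.png",cv2.resize(s[:,:,::-1],None,fx=3.6,fy=3.6,interpolation=cv2.INTER_CUBIC))
```

```text
(no output)
```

View pics/t1.png

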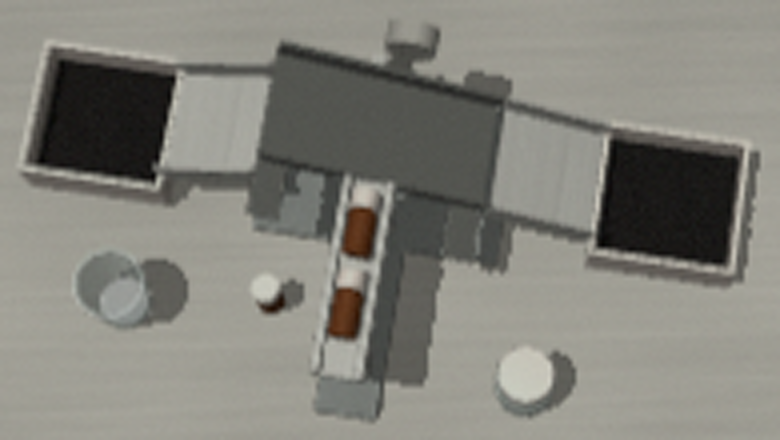

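View pics/s1.png

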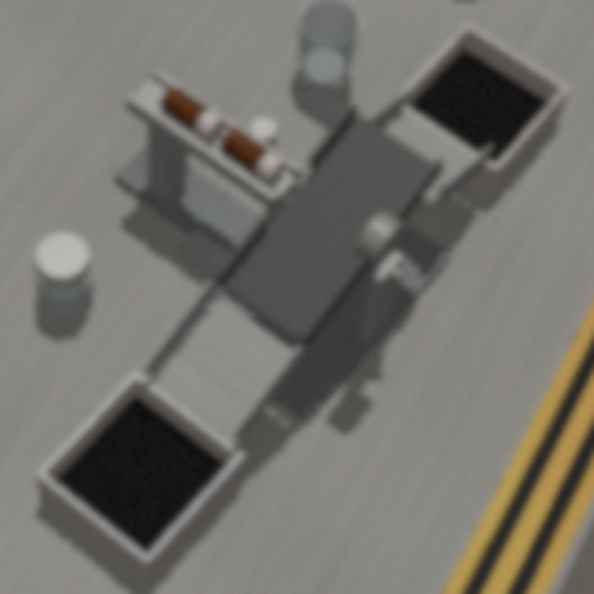

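```bash
cat > h.py <<'E'
import cv2,numpy as np,pickle
F={n:pickle.load(open(n+".pkl","rb")) for n in("top","scene")}
def ray(n,uv):
    f=F[n];p=cv2.undistortPoints(np.array([[uv]],float),f["mtx"],np.array(f["distortion"],float))[0,0]
    return -f["R"].T@f["t"], f["R"].T@np.array([*p,1])
def onz(n,uv,z):
    c,d=ray(n,uv);return c+d*(z-c[2])/d[2]
def tri(a,b):
    (c,d),(e,g)=ray("top",a),ray("scene",b)
    k=np.linalg.lstsq(np.c_[d,-g],e-c,rcond=None)[0];p,q=c+k[0]*d,e+k[1]*g
    return (p+q)/2,np.linalg.norm(p-q)
T=lambda u,v:np.array([(u+.5)/4-.5+160,(v+.5)/4-.5+125])
S=lambda u,v:np.array([(u+.5)/3.6-.5+235,(v+.5)/3.6-.5+155])
E
python3 - <<'E'
from h import *
np.set_printoptions(precision=1,suppress=True)
L=np.mean([onz("top",T(*p),46) for p in[(48,42),(180,67),(160,188),(25,172)]],0)
R=np.mean([onz("top",T(*p),46) for p in[(612,125),(750,145),(738,278),(590,260)]],0)
Rs=np.mean([onz("scene",S(*p),46) for p in[(138,378),(240,458),(145,558),(42,475)]],0)
print(L,R,Rs,np.linalg.norm(L-R))
o=(L+R)/2;y=(L-R);y/=np.linalg.norm(y);x=np.array([y[1],-y[0],0]);o[2]=0
print("origin",o,"yaw",np.arctan2(x[1],x[0]))
A=np.array([x,y,[0,0,1]])
loc=lambda p:A@(p-o)
c={}
for n,f in F.items():
    h=cv2.cvtColor(f["img"],cv2.COLOR_RGB2HSV);m=cv2.inRange(h,(3,120,50),(16,255,200))
    k,_,st,ce=cv2.connectedComponentsWithStats(m)
    (x0,x1,y0,y1)=(160,355,125,235) if n=="top" else (235,400,155,320)
    c[n]=[ce[i] for i in range(1,k) if st[i,4]>15 and x0<ce[i][0]<x1 and y0<ce[i][1]<y1];print(n,c[n],st[1:,4])
for b in c["scene"]:
    for a in c["top"]:
        p,e=tri(a,b);print("amber",p,e,loc(p))
for n,a in c.items():
    for q in a: print(n,loc(onz(n,q,135)))
# weight top, standing items
p,e=tri(T(412,32),S(380,232));print("weight",p,loc(p),e)
for nm,uv,z in[("gateL near",(260,158),110),("gateL far",(280,45),110),("gateR near",(490,208),110),("gateR far",(507,103),110),
  ("spare top",(266,288),50),("jar",(525,375),65),("beakertop",(110,287),70),("chan rear L",(318,372),127),("chan rearR",(362,378),127)]:
    print(nm,loc(onz("top",T(*uv),z)))
E
```

```text
[702.7 283.3  46. ] [ 621.6 -167.4   46. ] [ 630.5 -162.2   46. ] 457.9718337343745
origin [662.2  57.9   0. ] yaw -0.1780149620908838
top [array([249.5, 182.5]), array([246.1, 202.7])] [  1  82   1   2   1   3   1   1   1  80   1   5  49   1   1   1  77 663
   1   2   1   3   2   1   1   2   1  10   1   1   1   1   2   1   1   1
 574   2   1   1   1   1   1   1   2   1   1   1   1   1   1   1   1   1
   1   1   1   1   1   1   1   1]
scene [array([285. , 184.3]), array([301.8, 195.8])] [  59 7645  653    1    1    1    1  352    1    2    2    1    8    1
    2    1    1    2    5    2    2    1    2    1    1    1    1    1
    1    1    1    1   43    1   48    2    1    1    1   34]
amber [551.4  59.7 199.6] 29.85376586811257 [-109.4  -17.9  199.6]
amber [519.9  86.1 135.9] 3.404585072299259 [-145.     2.6  135.9]
amber [580.5  75.4 136. ] 3.3528023008271592 [-83.6   2.7 136. ]
amber [548.9 103.   68.7] 40.40151877389965 [-119.5   24.4   68.7]
top [-84.3   1.5 135. ]
top [-145.9    1.3  135. ]
scene [-144.6    4.6  135. ]
scene [-83.1   4.8 135. ]
weight [716.8  32.9 182.4] [ 58.1 -15.  182.4] 3.1248366433568893
gateL near [-33.   88.1 110. ]
gateL far [ 58.3  89.1 110. ]
gateR near [-45.1 -89.7 110. ]
gateR far [ 38.8 -89.9 110. ]
spare top [-119.    74.9   50. ]
jar [-158.8 -134.5   65. ]
beakertop [-140.8  190.5   70. ]
chan rear L [-191.1   14.6  127. ]
chan rearR [-190.5  -17.8  127. ]
```

Weight is on the right (y -15) and the left gate end is raised, so I'll press the left tab. Then the vials will roll left.

```bash
cat >> h.py <<'E'
from scipy.spatial.transform import Rotation
O=np.array([664.5,59.5,0]);YAW=-.177
W=Rotation.from_euler("z",YAW).as_matrix()
def shift(*targets):
    from rig import observe
    s=observe();Q=Rotation.from_quat(s["ee_rot"]).as_matrix();p=np.array(s["tool_pos"])
    print("local now",np.round(W.T@(p-O),1),"F",np.round(s["contact_force"],1),"t",s["time"],"turn",np.arctan2(Q[1,0],Q[0,0])-YAW)
    for t in targets: print(t,"shift",np.round(Q.T@(W@np.array(t,float)+O-p),1))
E
python3 -c "
from h import *
shift((-70,76,205),(-70,76,240))"
```

```text
local now [-343.4 -636.1  204.9] F [-0.4 -0.7  0.2] t 0.1 turn 0.5777853069950497
(-70, 76, 205) shift [ 6.179e+02 -4.472e+02  5.000e-01]
(-70, 76, 240) shift [ 617.9 -447.2  -34.5]
```

{"fn": "carry_out", "kwargs": {
  "motion": [
    [0, 0, 0, -35, 0],
    [0, 40, -29, -35, 0.1],
    [0, 80, -58, -35, 0.2],
    [0, 120, -87, -35, 0.3],
    [0, 160, -116, -35, 0.4],
    [0, 200, -145, -35, 0.5],
    [0, 240, -174, -35, 0.578],
    [0, 280, -203, -35, 0.578],
    [0, 320, -232, -35, 0.578],
    [0, 360, -261, -35, 0.578],
    [0, 400, -290, -35, 0.578],
    [0, 440, -319, -35, 0.578],
    [0, 480, -348, -35, 0.578],
    [0, 520, -377, -35, 0.578],
    [0, 560, -406, -35, 0.578],
    [0, 600, -435, -35, 0.578],
    [0, 618, -447, -35, 0.578],
    [0, 618, -447, -35, 0.578],
    [0, 618, -447, -35, 0.578],
    [0, 618, -447, -35, 0.578]
  ],
  "grip_force": 20
}}

```text
time: 2.1
tool_pos: [608.9, 145.3, 240.5]
ee_rot: [0.996, -0.089, -0.0, 0.0]
contact_force: [0.0, 0.4, -0.0]
grip_width: 0.5
grasp_force: 0.0
```

```bash
python3 -c "
from h import *
shift((-70,76,150),(-70,76,100))"
```

```text
local now [-69.8  74.7 240.5] F [ 0.   0.4 -0. ] t 2.1 turn -0.0010842750369965681
(-70, 76, 150) shift [-0.2 -1.3 90.5]
(-70, 76, 100) shift [-1.000e-01 -1.300e+00  1.405e+02]
```

{"fn": "carry_out", "kwargs": {
  "motion": [
    [0, 0, -1, 30, 0],
    [0, 0, -1, 60, 0],
    [0, 0, -1, 85, 0],
    [0, 0, -1, 95, 0],
    [0, 0, -1, 100, 0],
    [0, 0, -1, 105, 0],
    [0, 0, -1, 109, 0],
    [0, 0, -1, 112, 0],
    [0, 0, -1, 115, 0]
  ]
}}

```text
time: 3.0
tool_pos: [609.6, 147.3, 125.8]
ee_rot: [0.996, -0.088, 0.0, -0.0]
contact_force: [-0.4, -0.1, 1.6]
grip_width: 0.3
grasp_force: 0.2
```

Run:
```python
from rig import optics
import cv2,pickle
f=optics.grab_frame("scene");cv2.imwrite("pics/s2.png",cv2.resize(f["img"][155:320,235:400,::-1],None,fx=3.6,fy=3.6,interpolation=cv2.INTER_CUBIC))
```

```text
(no output)
```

View pics/s2.png

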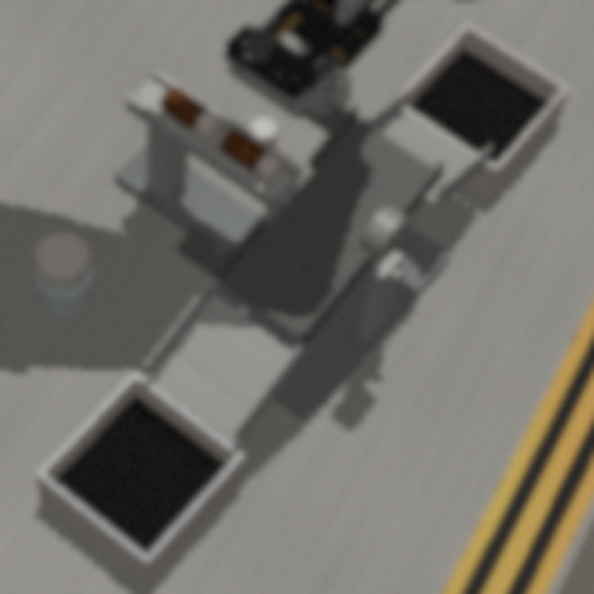

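The gripper is over the left tab with 1.6 N of contact, and the weight, now at (385,224), has begun to move. I'll keep pressing.

{"fn": "carry_out", "kwargs": {
  "motion": [
    [0, 0, 0, 4, 0],
    [0, 0, 0, 8, 0],
    [0, 0, 0, 12, 0],
    [0, 0, 0, 16, 0],
    [0, 0, 0, 20, 0],
    [0, 0, 0, 24, 0],
    [0, 0, 0, 28, 0],
    [0, 0, 0, 31, 0],
    [0, 0, 0, 31, 0]
  ]
}}

```text
time: 3.95
tool_pos: [609.2, 147.2, 93.9]
ee_rot: [0.996, -0.089, -0.0, 0.0]
contact_force: [0.1, 0.2, 0.0]
grip_width: 0.7
grasp_force: 0.0
```

{"fn": "carry_out", "kwargs": {
  "motion": [
    [0, 0, 0, -15, 0],
    [0, 0, 0, -40, 0],
    [0, 0, 0, -70, 0],
    [0, 0, 0, -90, 0],
    [0, 0, 0, -90, 0]
  ]
}}

```text
time: 4.45
tool_pos: [610.6, 147.5, 188.9]
ee_rot: [0.996, -0.088, 0.003, -0.001]
contact_force: [0.2, 0.0, 0.5]
grip_width: 0.3
grasp_force: 0.0
```

```bash
python3 -c "
from h import *
shift((-195,1.5,185),(-195,1.5,130))"
```

```text
local now [-68.5  77.2 188.9] F [0.2 0.  0.5] t 4.45 turn -0.00014939875899688815
(-195, 1.5, 185) shift [-126.5   75.7    3. ]
(-195, 1.5, 130) shift [-126.8   75.8   58. ]
```

{"fn": "carry_out", "kwargs": {
  "motion": [
    [0, -25, 15, 0, 0],
    [0, -60, 36, 0, 0],
    [0, -95, 57, 0, 0],
    [0, -120, 72, 0, 0],
    [0, -127, 76, 0, 0],
    [0, -127, 76, 0, 0],
    [0, -127, 76, 0, 0]
  ]
}}

```text
time: 5.15
tool_pos: [471.8, 95.1, 184.5]
ee_rot: [0.996, -0.088, 0.0, -0.0]
contact_force: [0.0, -0.8, 0.1]
grip_width: 0.7
grasp_force: 0.0
```

Run:
```python
from rig import optics
import cv2
from h import *
shift((-195,1,130))
f=optics.grab_frame("scene");cv2.imwrite("pics/s3.png",cv2.resize(f["img"][155:320,235:400,::-1],None,fx=3.6,fy=3.6,interpolation=cv2.INTER_CUBIC))
```

```text
local now [-196.     1.1  184.5] F [ 0.  -0.8  0.1] t 5.15 turn -0.0001657743018600999
(-195, 1, 130) shift [ 0.9  0.1 54.5]
```

View pics/s3.png

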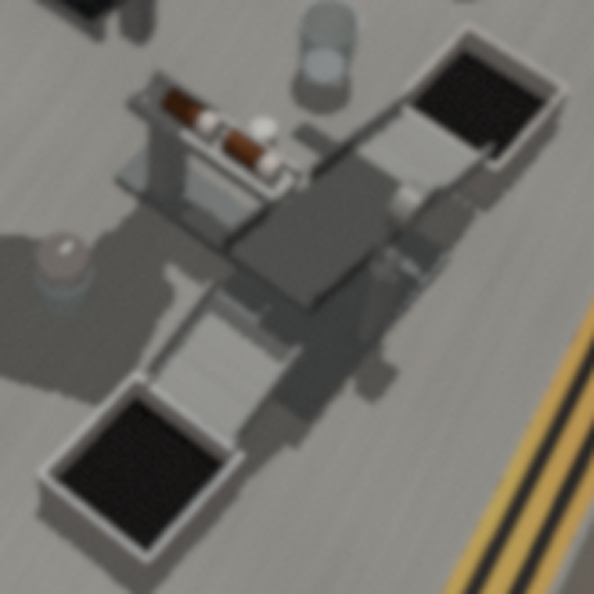

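The gate has flipped: its right end is raised, the weight is at (408,200), and the vials are undisturbed. Now I'll lower behind them and push.

{"fn": "carry_out", "kwargs": {
  "motion": [
    [0, 0, 0, 20, 0],
    [0, 0, 0, 38, 0],
    [0, 0, 0, 48, 0],
    [0, 0, 0, 54, 0],
    [0, 0, 0, 54, 0],
    [0, 5, 0, 54, 0],
    [0, 10, 0, 54, 0],
    [0, 15, 0, 54, 0],
    [0, 20, 0, 54, 0],
    [0, 25, 0, 54, 0],
    [0, 30, 0, 54, 0],
    [0, 35, 0, 54, 0],
    [0, 40, 0, 54, 0],
    [0, 45, 0, 54, 0],
    [0, 50, 0, 54, 0]
  ]
}}

```text
time: 6.7
tool_pos: [520.6, 85.9, 130.4]
ee_rot: [0.996, -0.088, -0.0, 0.0]
contact_force: [0.0, -1.0, 0.4]
grip_width: -0.0
grasp_force: 0.0
```

```bash
python3 -c "
from h import *
shift((-95,.7,130),(-47,.7,130))"
```

```text
local now [-146.3    0.7  130.4] F [ 0.  -1.   0.4] t 6.7 turn -0.00021086371621314992
(-95, 0.7, 130) shift [51.3 -0.   0.4]
(-47, 0.7, 130) shift [99.3 -0.   0.4]
```

{"fn": "carry_out", "kwargs": {
  "motion": [
    [0, 5, 0, 0, 0],
    [0, 10, 0, 0, 0],
    [0, 15, 0, 0, 0],
    [0, 20, 0, 0, 0],
    [0, 25, 0, 0, 0],
    [0, 30, 0, 0, 0],
    [0, 35, 0, 0, 0],
    [0, 40, 0, 0, 0],
    [0, 45, 0, 0, 0],
    [0, 50, 0, 0, 0],
    [0, 50, 0, 0, 0],
    [0, 50, 0, 0, 0],
    [0, 50, 0, 0, 0],
    [0, 50, 0, 0, 0],
    [0, 50, 0, 0, 0],
    [0, 50, 0, 0, 0]
  ]
}}

```text
time: 8.3
tool_pos: [569.4, 77.2, 130.5]
ee_rot: [0.996, -0.088, 0.0, -0.0]
contact_force: [-0.8, 0.3, 0.4]
grip_width: 0.4
grasp_force: 0.0
```

Run:
```python
from rig import optics
import cv2
from h import *
shift((-47,.7,130))
f=optics.grab_frame("scene");cv2.imwrite("pics/s4.png",cv2.resize(f["img"][155:320,235:400,::-1],None,fx=3.6,fy=3.6,interpolation=cv2.INTER_CUBIC))
```

```text
local now [-96.8   0.7 130.5] F [-0.8  0.3  0.4] t 8.3 turn -0.00020119745407978784
(-47, 0.7, 130) shift [49.8  0.   0.5]
```

View pics/s4.png

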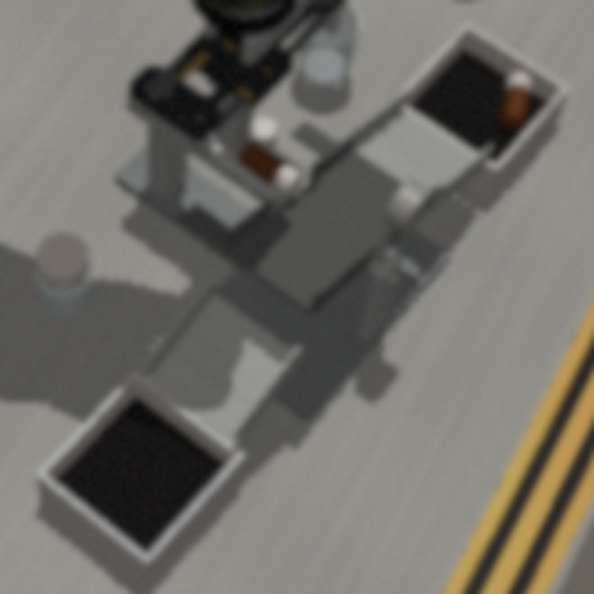

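The first vial is in the left tray at (515,100), and the second is at the mouth at (268,165). I'll push on.

{"fn": "carry_out", "kwargs": {
  "motion": [
    [0, 5, 0, 0, 0],
    [0, 10, 0, 0, 0],
    [0, 15, 0, 0, 0],
    [0, 20, 0, 0, 0],
    [0, 25, 0, 0, 0],
    [0, 30, 0, 0, 0],
    [0, 35, 0, 0, 0],
    [0, 40, 0, 0, 0],
    [0, 45, 0, 0, 0],
    [0, 50, 0, 0, 0],
    [0, 50, 0, 0, 0],
    [0, 50, 0, 0, 0],
    [0, 50, 0, -20, 0],
    [0, 50, 0, -50, 0],
    [0, 30, 0, -80, 0],
    [0, 0, 0, -100, 0],
    [0, -40, 0, -100, 0],
    [0, -80, 0, -100, 0],
    [0, -100, 0, -100, 0],
    [0, -100, 0, -100, 0]
  ]
}}

```text
time: 10.35
tool_pos: [469.2, 95.3, 231.2]
ee_rot: [0.996, -0.088, 0.001, -0.0]
contact_force: [0.1, 0.1, 0.1]
grip_width: 0.7
grasp_force: 0.0
```

Run:
```python
from rig import optics
import cv2
f=optics.grab_frame("scene");cv2.imwrite("pics/s5.png",cv2.resize(f["img"][155:320,235:400,::-1],None,fx=3.6,fy=3.6,interpolation=cv2.INTER_CUBIC))
```

```text
(no output)
```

View pics/s5.png

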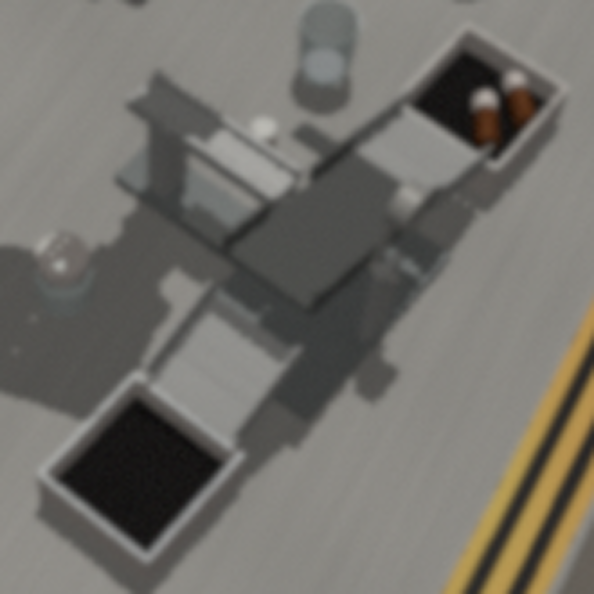

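Both vials lie in the left tray at (485,115) and (518,97). The gate is still tipped left and the bystanders haven't moved.

```bash
python3 -c "
from rig import order
print(order.finish_job())"
```

```text
the job is handed in; nothing more can be done
None
```

I pressed the left tab so the gate tipped the other way, then pushed both vials into the left tray; the job was handed in at about 10 s, with the beaker, jar and spare vial beside the channel still in place in the last picture.

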